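Bring the ring with the red stone round to the customer

TASK

Turn the ring carousel by pushing its scalloped rim round with the fingertips until the red ring cone stands at the front, straight in line with the middle of the cream presentation pad where the customer is looking, and leave it at rest there. Push only the rim: do not touch, lift or topple any of the ring cones standing on the carousel, and leave the other things on the counter where they are.

Things in the scene. Friction and masses are not known exactly. Their poses are not given: they have to be found in the camera images.
- stand: the ring carousel's fixed round foot (176 mm wide). Origin: on the carousel's vertical turning axis, at counter height; z up; its x axis points level to the front, at the middle of the presentation pad
- carousel (a joint): turning angle of the carousel's deck on the stand, rad, growing anticlockwise seen from above, no stop within three turns either way. The rim is six round lobes of 45 mm radius centred 105 mm from the axis, every 60 deg; at 0 one lobe points along the stand's x axis. The deck turns lightly (under 1 N at the rim) and stops within a few mm when let go
- deck_middle (a point): top of the deck on the turning axis, 48 mm above the counter; its x axis turns with the deck and points along a lobe. The deck is a scalloped wooden disc 300 mm wide, its rim from 22 to 46.5 mm above the counter with air beneath; its middle, out to 92 mm from the axis, is dark felt where six ring cones stand about 62 mm from the axis
- bay (a point): a point in one of the six equal finger bays between the lobes, 129 mm from the axis, 30 mm above the counter, turning with the deck; the others follow every 60 deg. A bay reaches in to 108 mm from the axis; a 36 mm wide finger fits in it with its centre 127 mm or more from the axis, and pushes sideways on the lobe
- cone_red: the marked item: the red ring cone, loose, upright on the carousel deck: 36 mm wide at the foot, 11 mm at the top, 50 mm tall, wearing a gold ring near the top. Origin: centre of its foot (48 mm above the counter), z up; it is round, so its yaw means nothing; the only red one, its ring has a red stone
- pad_edge (a point): a point on the customer's presentation pad (fixed: cream velvet in a wooden frame, 170 x 220 x 11 mm, lying in front of the carousel on the side away from the robot): this point is the middle of its edge nearest the carousel (85 mm from its centre), exactly in line with the turning axis and the pad's centre; x points straight away from the carousel
- ring_box: open navy ring box, 52 x 60 mm, 77 mm tall with its raised lid, loose. Origin: centre of its underside
- bangle: gold bangle lying flat, 68 mm wide, 12 mm tall, loose. Origin: centre of its underside
- loupe: folding loupe lying on its side, about 75 x 28 x 16 mm, loose. Origin: between lens and case, on the counter
- gift_box: closed teal gift box, 90 x 90 x 35 mm, loose. Origin: centre of its underside
- cone_black1: black ring cone, loose, upright on the carousel deck: 36 mm wide at the foot, 11 mm at the top, 50 mm tall, wearing a gold ring near the top. Origin: centre of its foot (48 mm above the counter), z up; it is round, so its yaw means nothing
- cone_ivory1: ivory ring cone, loose, upright on the carousel deck: 36 mm wide at the foot, 11 mm at the top, 50 mm tall, wearing a gold ring near the top. Origin: centre of its foot (48 mm above the counter), z up; it is round, so its yaw means nothing
- cone_black2: black ring cone, loose, upright on the carousel deck: 36 mm wide at the foot, 11 mm at the top, 50 mm tall, wearing a gold ring near the top. Origin: centre of its foot (48 mm above the counter), z up; it is round, so its yaw means nothing
- cone_ivory2: ivory ring cone, loose, upright on the carousel deck: 36 mm wide at the foot, 11 mm at the top, 50 mm tall, wearing a gold ring near the top. Origin: centre of its foot (48 mm above the counter), z up; it is round, so its yaw means nothing
- cone_ivory3: ivory ring cone, loose, upright on the carousel deck: 36 mm wide at the foot, 11 mm at the top, 50 mm tall, wearing a gold ring near the top. Origin: centre of its foot (48 mm above the counter), z up; it is round, so its yaw means nothing
Not all that is in view belongs to the job. Leave any purple or turquoise look-alike of the cone_ivory3 alone.

How it is judged:
By the outcome, as a careful person would: the job done as asked, in the order asked, and still so for the second after the job is handed in, with the robot touching nothing.
It also fails if it takes over 64 s, if anything falls off the work surface, if the arm or the gripper's body presses on something with over 40 N, if the wrist force passes 120 N, or if a joint passes its speed limit or range.

ROBOT

A 7-joint arm with a two-finger parallel gripper is mounted at the origin on the work surface. World frame = base frame: x ahead of the robot, y to its left, z up, the work surface at z = 0. Lengths are in m, angles in rad, forces in N, time in s.
With the tool pointing down it reaches from about 0.375 to 0.925 m from the base axis. Payload 3.1 kg.
Tool frame: the origin (TCP) lies at the centre of the arm's flange, where the gripper is bolted on; the fingertips stand 173 mm ahead of it and the grasp point (between the pads) lies 155 mm ahead of it; z points along the fingers, y is the line along which they close (so a half turn about z gives the same grasp; the last joint's range is limited). The gripper opens to 85 mm and grips with 20 to 120 N. Pads are 22 mm wide; open, the fingers measure 114 mm over their backs; the gripper's body (76 mm by 85 mm) begins 54 mm behind the grasp point. The pads swing forward as they close: fully open they stand 13 mm farther back than shut.
Start: joints at [-1.315, 0.383, 0.044, 1.598, -0.018, 1.161, -0.05], TCP at [0.225, 0.61, 0.405] pointing down, gripper open.
Joint ranges: [-2.61, 2.61], [-0.41, 2.15], [-1.48, 1.57], [0, 2.5], [-1.57, 4.71], [0.05, 1.97], [-2.85, 2.85]. Speed limits (rad/s): [2.79, 2.79, 3.14, 3.14, 3.14, 3.14, 3.14].

INTERFACE

Orientations are given as a unit quaternion [x, y, z, w].
In Python, from plant import robot gives the robot as it stands.
- The arm moves only by the shell command python3 -m crank 'ROWS' [FORCE]. ROWS is JSON, a list that holds one entry, the list of rows, each a list of 7 numbers: the shift along the tool's x, y, z normalised to -1 to 1, where 1 is 500 mm, then the turn, a rotation vector about the tool's x, y, z normalised to -1 to 1, where 1 is 0.12 rad, then the finger opening in mm, from 0 to 85.4. A call has 1 to 8 rows; each row shifts and turns the commanded pose from where the row before left it, along the tool's axes as they then stand; what a row does not reach is not made up. A row lasts 1/8 s, in which the tool goes at most 62.5 mm and 10.7 degrees, less where a joint would pass 70% of its speed; a pose out of reach is approached as far as the arm can. A call with a number of a shift or a turn outside -1 to 1 is refused whole. A call with a gripper value outside its range is refused whole. The fingers move at their own pace and stop on an object; FORCE is the grip in N (left out, the last holds). Time passes only in rows, so rows that do not move let the fingers close. It gives the time, the measured TCP pose, the force, the opening and the grip force at its end, in the units of the state.
- robot.observe(): the state, without advancing time (a new reading comes with each control period).
- robot.capture(name): name is "side" or "top"; returns a dict with "pixels" (420x560x3 uint8, blue, green, red), "z_map" (420x560 float32, m along the optical axis (not along the pixel's ray), 0 where there is no reading), "K" (3x3 intrinsics, pixels), "k1" (the pictures are not rectified: a ray, as slopes to the right and down, at radius r is drawn at 1 + k1 r^2 times it, then the intrinsics apply), "pose" (4x4, takes a point from camera to world coordinates). Camera axes: x right, y down, z forward; pixel columns grow to the right and rows downward; lengths in m; the calibration is good to about 2 mm. A picture is of the moment at which its call begins.
- robot.close_job(): hands the job in; it is judged then, once.
The state is a dict: "time_s": time; "joint_pos": joint angles; "joint_velocities": joint speeds; "joint_torque": joint torques, N m; "position": TCP position; "ee_rot": TCP orientation; "ft_force": force on the tool from outside, world axes, zero at the start; "moment": the same for the moment, N m; "opening": opening from 0.0 (shut) to 1.0 (fully open); "grasp_force": force on a finger pad.
Only numpy, scipy, OpenCV 4.12 (cv2) and the standard library are available. Lean on these libraries where they do the work, as an engineer would, in place of code of your own. Each camera call takes 0.05 s, during which the arm holds its last target. There are 200 camera calls.

## Working session

There is one attempt and no reset: what is moved stays moved. The work goes in short steps, Python scripts to look and compute and a shell command to move; the robot and the scene stay as the last step left them, time stands still between calls to the robot, and variables do not carry over. Pictures are saved under pics/ and viewed, at most 10 in all, crops included, and the job is handed in when it is done.

```bash
ls; mkdir -p pics
cat > h.py <<'E'
import numpy as np,cv2
from plant import robot
def ray(c,uv):
    K=np.array(c["K"]);uv=np.atleast_2d(uv).astype(float)
    d=(uv-K[:2,2])/[K[0,0],K[1,1]]
    s=d.copy()
    for _ in range(20): s=d/(1+c["k1"]*(s**2).sum(1,keepdims=True))
    return s
def plane(c,uv,z):
    s=ray(c,uv);T=np.array(c["pose"]);r=np.c_[s,np.ones(len(s))]@T[:3,:3].T
    return T[:3,3]+r*((z-T[2,3])/r[:,2])[:,None]
def depth(c,uv):
    s=ray(c,uv);T=np.array(c["pose"]);u=np.atleast_2d(uv).astype(int);z=c["z_map"][u[:,1],u[:,0]]
    return (np.c_[s,np.ones(len(s))]*z[:,None])@T[:3,:3].T+T[:3,3]
E
python3 - <<'E'
from h import *
o=robot.observe();print(o)
for n in("top","side"):
    c=robot.capture(n);cv2.imwrite(f"pics/{n}0.png",c["pixels"]);np.savez(f"{n}0.npz",**c);print(n,c["K"],c["k1"],c["pose"])
E
```

```text
pics
{'time_s': 0.0, 'joint_pos': array([-1.31479838,  0.38386963,  0.0438533 ,  1.59954347, -0.01789025,
        1.16120018, -0.04993181]), 'joint_velocities': array([-0.00181838,  0.00068744, -0.00086559, -0.00065663, -0.0003276 ,
        0.0005773 , -0.00015537]), 'joint_torque': array([ 4.53686253e-04, -4.33462107e+01,  1.02482602e+00, -2.49514961e+01,
        1.05527113e-02,  1.14184179e-02, -5.52853038e-06]), 'position': array([0.22502993, 0.60930028, 0.40327864]), 'ee_rot': array([ 1.75960708e-01,  9.84396314e-01, -1.30505916e-03, -1.52687238e-04]), 'ft_force': array([-0.40107788,  0.62069379, -0.6520768 ]), 'moment': array([-0.04003653,  0.01288498, -0.00340695]), 'grasp_force': 0.0, 'opening': 1.0008965852335412}
top [[390.54673936   0.         283.09348324]
 [  0.         390.54673936 212.4754357 ]
 [  0.           0.           1.        ]] -0.09092827381577691 [[ 0.02645967 -0.99259313  0.11856964  0.43591939]
 [-0.99923369 -0.02968427 -0.02551248  0.01970393]
 [ 0.02884317 -0.11780373 -0.99261793  1.0030413 ]
 [ 0.          0.          0.          1.        ]]
side [[417.77261351   0.         282.44810357]
 [  0.         417.77261351 207.42523777]
 [  0.           0.           1.        ]] -0.1145347977487625 [[ 0.94648515 -0.1427495   0.28946234  0.27321118]
 [-0.32220446 -0.46992064  0.82180221 -0.8658414 ]
 [ 0.01871248 -0.87108964 -0.49076744  0.57063314]
 [ 0.          0.          0.          1.        ]]
```

View pics/top0.png

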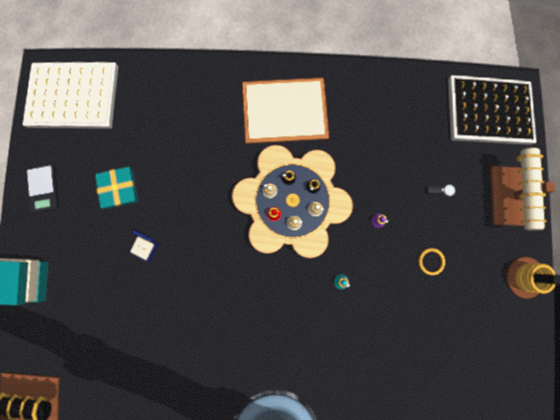

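View pics/side0.png

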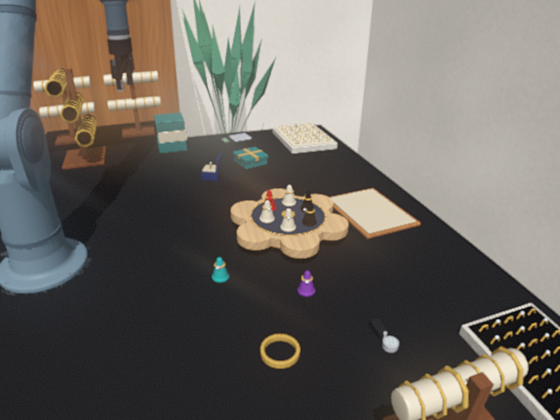

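Candidates in the top view: the red cone on the deck at (274,213). The ones to reject are the purple cone on the counter at (379,220), the turquoise one at (342,282), and the ivory and black cones on the deck. The red one fits the description. The pad is at (286,110). I'll measure and check a crop.

```bash
cat > meas.py <<'E'
from h import *
def run(c,crop=None):
    im=c["pixels"];hsv=cv2.cvtColor(im,cv2.COLOR_BGR2HSV)
    def big(m):
        cs,_=cv2.findContours(m.astype(np.uint8),cv2.RETR_EXTERNAL,cv2.CHAIN_APPROX_NONE);return max(cs,key=cv2.contourArea)[:,0,:]
    H,S,V=[hsv[...,i].astype(int) for i in range(3)]
    yy,xx=np.mgrid[:420,:560]
    # pad: bright/wooden region
    roi=(xx>225)&(xx<345)&(yy>65)&(yy<142)
    P=plane(c,big(roi&(V>90)),.011)[:,:2]
    r=cv2.minAreaRect(P.astype(np.float32));pc=np.array(r[0]);
    roi=(xx>220)&(xx<365)&(yy>143)&(yy<270)
    R=plane(c,big(roi&(V>90)&(H<35)&(S>40)),.0465)[:,:2]
    # axis from circle fit of outermost lobe points: six lobe fit, least squares on scallop radius
    from scipy.optimize import least_squares
    def sc(p):
        d=R-p[:2];a=np.arctan2(d[:,1],d[:,0])-p[2];a=(a+np.pi/6)%(np.pi/3)-np.pi/6
        rr=np.hypot(*d.T);return np.hypot(rr*np.cos(a)-.105,rr*np.sin(a))-.045
    best=min((least_squares(sc,[*R.mean(0),t],loss="soft_l1",f_scale=.002) for t in (0,.35,.7)),key=lambda q:q.cost)
    ctr=best.x[:2];print("pad",pc,r[1],r[2],"ctr",ctr,"lobe deg",np.degrees(best.x[2])%60,"resid mm",1e3*np.median(abs(best.fun)))
    f=np.degrees(np.arctan2(*(pc-ctr)[::-1]));print("front deg",f,"dist",np.hypot(*(pc-ctr)))
    m=roi&((H<6)|(H>172))&(S>150)&(V>60);m=cv2.morphologyEx(m.astype(np.uint8),cv2.MORPH_OPEN,np.ones((2,2)));b=big(m)
    e=cv2.minEnclosingCircle(b);uv=np.argwhere(m)[:,::-1]
    D=depth(c,uv);D=D[(D[:,2]>.04)&(D[:,2]<.11)]
    print("red blob",e,len(uv))
    for nm,p in (("plane z.06 of centroid",plane(c,uv.mean(0),.063)[0]),("depth mean",D.mean(0)),("bbox mid",np.r_[(D.min(0)+D.max(0))/2])):
        d=p[:2]-ctr;print(nm,p,"r",np.hypot(*d),"deg rel front",np.degrees(np.arctan2(d[1],d[0]))-f)
    if crop: cv2.imwrite(crop,cv2.resize(im[60:275,220:365],None,fx=2.75,fy=2.75,interpolation=cv2.INTER_CUBIC))
if __name__=="__main__":
    import sys; run(np.load("top0.npz") if sys.argv[1]=="0" else robot.capture("top"),sys.argv[2])
E
python3 meas.py 0 pics/crop0.png
```

```text
pad [ 0.83088422 -0.00311703] (0.17437319457530975, 0.22247833013534546) 5.427035331726074 ctr [ 0.58146863 -0.02683768] lobe deg 25.252227632156362 resid mm 1.0109023798166619
front deg 5.432768673266466 dist 0.25054101935051115
red blob ((275.5, 215.5), 6.5193023681640625) 65
plane z.06 of centroid [0.53828537 0.01231651 0.063     ] r 0.05829103519876508 deg rel front 132.36869268575998
depth mean [0.53762746 0.01231949 0.06783229] r 0.058782077808580836 deg rel front 132.797290868042
bbox mid [0.5393765  0.01341156 0.07246437] r 0.05823872293400404 deg rel front 130.8493682901845
```

View pics/crop0.png

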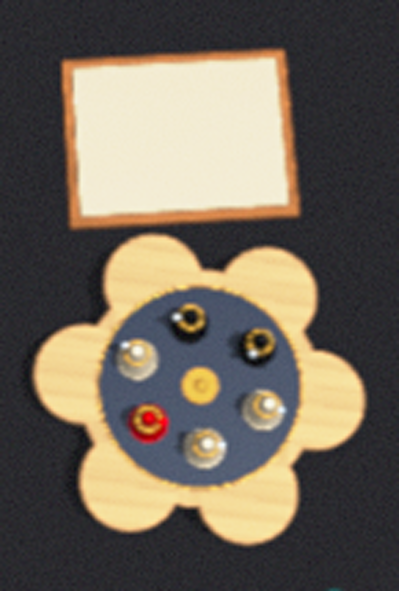

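The crop confirms the red cone, at crop (149,422). The front lies at 5.4°, and red must go about 132° clockwise. I'll line the tool up with the world axes and close the fingers first.

```bash
python3 -m crank '[[[0,0,0,0,0,-0.98,0],[0,0,0,0,0,-0.98,0],[0,0,0,0,0,-0.98,0],[0,0,0,0,0,0,0]]]' 20
```

```text
time_s: 0.6
position: [0.2252, 0.6095, 0.4039]
ee_rot: [0.001, 1.0, -0.001, -0.0]
ft_force: [0.0, 0.1, -0.7]
opening: 0.145
grasp_force: 0.0
```

```bash
python3 -m crank '[[[-0.032,-0.089,0,0,0,0,0],[-0.032,-0.089,0,0,0,0,0],[-0.032,-0.089,0,0,0,0,0],[-0.032,-0.089,0,0,0,0,0],[-0.032,-0.089,0,0,0,0,0],[-0.032,-0.089,0,0,0,0,0],[-0.032,-0.089,0,0,0,0,0]]]'; python3 -m crank '[[[-0.032,-0.089,0,0,0,0,0],[-0.032,-0.089,0,0,0,0,0],[-0.032,-0.089,0,0,0,0,0],[-0.032,-0.089,0,0,0,0,0],[-0.032,-0.089,0,0,0,0,0],[-0.032,-0.089,0,0,0,0,0],[-0.032,-0.089,0,0,0,0,0],[0,0,0,0,0,0,0]]]'
```

```text
time_s: 1.48
position: [0.3372, 0.2964, 0.4046]
ee_rot: [0.002, 1.0, 0.0, 0.0]
ft_force: [0.6, -0.4, -0.4]
opening: -0.0
grasp_force: 0.0
time_s: 2.48
position: [0.4491, -0.0175, 0.405]
ee_rot: [0.006, 1.0, -0.0, 0.0]
ft_force: [0.6, 0.4, 0.0]
opening: 0.001
grasp_force: 0.0
```

```bash
python3 -m crank '[[[0,0.004,0.06,0,0,0,0],[0,0,0.08,0,0,0,0],[0,0,0.08,0,0,0,0],[0,0,0.07,0,0,0,0],[0,0,0.04,0,0,0,0],[0,0,0.02,0,0,0,0],[0,0,0,0,0,0,0]]]'
python3 - <<'E'
from h import *
print(robot.observe()["position"])
c=robot.capture("side");cv2.imwrite("pics/s1.png",cv2.resize(c["pixels"][120:280,180:380],None,fx=3,fy=3))
E
```

```text
time_s: 3.35
position: [0.4484, -0.0108, 0.2293]
ee_rot: [0.0, 1.0, 0.0, -0.001]
ft_force: [0.6, -0.6, 1.0]
opening: 0.002
grasp_force: 0.0
[ 0.4483585  -0.01081358  0.22934227]
```

View pics/s1.png

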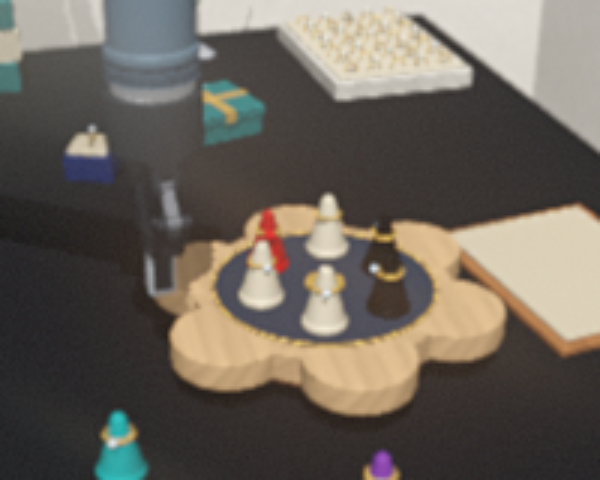

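The fingertips, at about (160,290), hang over the rear bay. I'll correct sideways by 4 mm and go down.

```bash
python3 -m crank '[[[0,-0.008,0,0,0,0,0],[0,0,0,0,0,0,0],[0,0,0.02,0,0,0,0],[0,0,0.02,0,0,0,0],[0,0,0.02,0,0,0,0],[0,0,0,0,0,0,0]]]'
python3 - <<'E'
# arc rows, r .133 about axis, clockwise from 175 deg; finger leads contact ~3 deg
import numpy as np
c=np.array([.5815,-.0268]);a=np.radians(np.arange(175,30,-4.))
p=c+.133*np.c_[np.cos(a),np.sin(a)];d=np.diff(p,axis=0)
for t,q,e in zip(np.degrees(a[1:]),p[1:],d): print(int(t),q.round(4),(e*[-2,2]).round(3))
E
```

```text
time_s: 4.15
position: [0.4478, -0.0155, 0.1984]
ee_rot: [0.001, 1.0, -0.0, -0.001]
ft_force: [-1.1, 1.0, -0.0]
opening: 0.0
grasp_force: 0.0
171 [ 0.4501 -0.006 ] [-0.002  0.018]
167 [0.4519 0.0031] [-0.004  0.018]
163 [0.4543 0.0121] [-0.005  0.018]
159 [0.4573 0.0209] [-0.006  0.018]
155 [0.461  0.0294] [-0.007  0.017]
151 [0.4652 0.0377] [-0.008  0.017]
147 [0.47   0.0456] [-0.01   0.016]
143 [0.4753 0.0532] [-0.011  0.015]
139 [0.4811 0.0605] [-0.012  0.014]
135 [0.4875 0.0672] [-0.013  0.014]
131 [0.4942 0.0736] [-0.014  0.013]
127 [0.5015 0.0794] [-0.014  0.012]
123 [0.5091 0.0847] [-0.015  0.011]
119 [0.517  0.0895] [-0.016  0.01 ]
115 [0.5253 0.0937] [-0.017  0.008]
111 [0.5338 0.0974] [-0.017  0.007]
107 [0.5426 0.1004] [-0.018  0.006]
103 [0.5516 0.1028] [-0.018  0.005]
99 [0.5607 0.1046] [-0.018  0.004]
95 [0.5699 0.1057] [-0.018  0.002]
91 [0.5792 0.1062] [-0.019  0.001]
87 [0.5885 0.106 ] [-0.019 -0.   ]
83 [0.5977 0.1052] [-0.018 -0.002]
79 [0.6069 0.1038] [-0.018 -0.003]
75 [0.6159 0.1017] [-0.018 -0.004]
71 [0.6248 0.099 ] [-0.018 -0.005]
67 [0.6335 0.0956] [-0.017 -0.007]
63 [0.6419 0.0917] [-0.017 -0.008]
59 [0.65   0.0872] [-0.016 -0.009]
55 [0.6578 0.0821] [-0.016 -0.01 ]
51 [0.6652 0.0766] [-0.015 -0.011]
47 [0.6722 0.0705] [-0.014 -0.012]
43 [0.6788 0.0639] [-0.013 -0.013]
39 [0.6849 0.0569] [-0.012 -0.014]
35 [0.6904 0.0495] [-0.011 -0.015]
31 [0.6955 0.0417] [-0.01  -0.016]
```

```bash
python3 -m crank '[[[-0.001,0.009,0,0,0,0,0],[-0.001,0.009,0,0,0,0,0],[-0.004,0.018,0,0,0,0,0],[-0.005,0.018,0,0,0,0,0],[-0.006,0.018,0,0,0,0,0],[-0.007,0.017,0,0,0,0,0],[-0.008,0.017,0,0,0,0,0]]]'
```

```text
time_s: 5.03
position: [0.4648, 0.0382, 0.1996]
ee_rot: [0.0, 1.0, -0.0, -0.0]
ft_force: [-0.3, -0.2, 0.1]
opening: -0.0
grasp_force: 0.3
```

```bash
python3 -m crank '[[[-0.01,0.016,0,0,0,0,0],[-0.011,0.015,0,0,0,0,0],[-0.012,0.014,0,0,0,0,0],[-0.013,0.014,0,0,0,0,0],[-0.014,0.013,0,0,0,0,0],[-0.014,0.012,0,0,0,0,0],[-0.015,0.011,0,0,0,0,0]]]'
python3 - <<'E'
from h import *
print(robot.observe()["position"])
c=robot.capture("side");cv2.imwrite("pics/s2.png",cv2.resize(c["pixels"][120:280,180:380],None,fx=3,fy=3))
E
```

```text
time_s: 5.9
position: [0.5097, 0.0853, 0.1996]
ee_rot: [0.0, 1.0, -0.0, -0.0]
ft_force: [-0.2, -0.6, 0.2]
opening: 0.003
grasp_force: 0.3
[0.50967286 0.08533492 0.19964983]
```

View pics/s2.png

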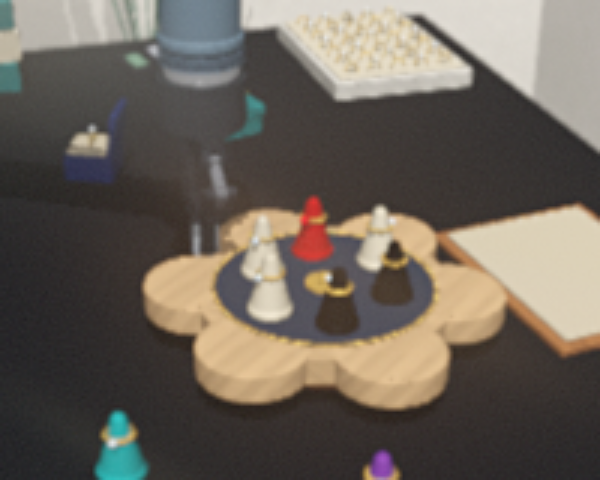

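The deck is turning with the finger, all cones are upright, and red is at (313,228). I'll keep going.

```bash
python3 -m crank '[[[-0.016,0.010,0,0,0,0,0],[-0.017,0.008,0,0,0,0,0],[-0.017,0.007,0,0,0,0,0],[-0.018,0.006,0,0,0,0,0],[-0.018,0.005,0,0,0,0,0],[-0.018,0.004,0,0,0,0,0],[-0.018,0.002,0,0,0,0,0],[-0.018,0.001,0,0,0,0,0]]]'
python3 -m crank '[[[-0.018,0,0,0,0,0,0],[-0.018,-0.002,0,0,0,0,0],[-0.018,-0.003,0,0,0,0,0],[-0.018,-0.004,0,0,0,0,0],[-0.018,-0.005,0,0,0,0,0],[-0.017,-0.007,0,0,0,0,0],[-0.012,-0.006,0,0,0,0,0],[-0.010,-0.005,0,0,0,0,0]]]'
python3 -m crank '[[[-0.008,-0.004,0,0,0,0,0],[-0.008,-0.004,0,0,0,0,0],[0,0,0,0,0,0,0],[0,0,0,0,0,0,0]]]'
python3 meas.py 1 pics/t3.png
```

```text
time_s: 6.95
position: [0.5798, 0.1064, 0.1996]
ee_rot: [0.0, 1.0, -0.0, -0.0]
ft_force: [-1.0, -1.0, -0.4]
opening: 0.002
grasp_force: 0.3
time_s: 7.95
position: [0.6441, 0.09, 0.1997]
ee_rot: [0.001, 1.0, -0.0, 0.0]
ft_force: [-0.6, 1.2, 0.4]
opening: -0.0
grasp_force: 0.2
time_s: 8.45
position: [0.6517, 0.0863, 0.1997]
ee_rot: [0.001, 1.0, -0.0, 0.0]
ft_force: [0.9, -0.4, -0.1]
opening: -0.0
grasp_force: 0.0
pad [0.82859868 0.02107993] (0.17438873648643494, 0.2710401713848114) 5.408143043518066 ctr [ 0.58143912 -0.02838299] lobe deg 32.008942064906755 resid mm 2.654319560946035
front deg 11.316844121879992 dist 0.25206036135292204
red blob ((288.0, 178.5), 7.159010887145996) 87
plane z.06 of centroid [ 0.6275405  -0.01357444  0.063     ] r 0.048421381965301484 deg rel front 6.491062030997416
depth mean [ 0.62724503 -0.01356134  0.06399363] r 0.048144182290488564 deg rel front 6.613450155184019
bbox mid [ 0.62822156 -0.01479559  0.0724015 ] r 0.04871564543671353 deg rel front 4.878464550911815
```

View pics/t3.png

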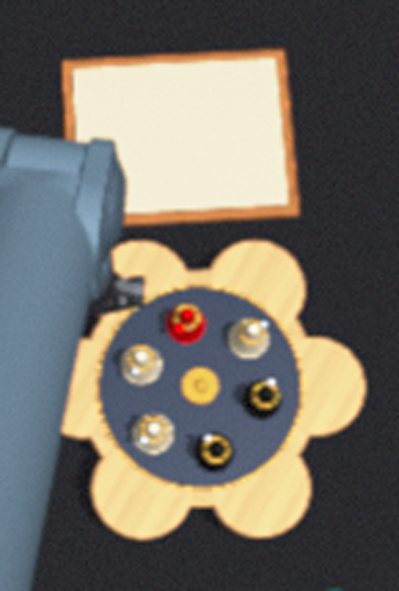

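Only a few degrees are left. The arm spoils the pad and rim fits in this frame, so I'll keep those from the first picture. For the red cone and the axis I'll use a surface fit.

```bash
cat > red.py <<'E'
from h import *
from scipy.optimize import least_squares
def red(c):
    hsv=cv2.cvtColor(c["pixels"],cv2.COLOR_BGR2HSV).astype(int);H,S,V=hsv[...,0],hsv[...,1],hsv[...,2]
    m=((H<6)|(H>172))&(S>150)&(V>60);uv=np.argwhere(m)[:,::-1];uv=uv[c["z_map"][uv[:,1],uv[:,0]]>0]
    D=depth(c,uv);k=(np.hypot(D[:,0]-.5815,D[:,1]+.0268)<.09)&(D[:,2]>.05)&(D[:,2]<.1);D=D[k]
    f=lambda p:np.hypot(*(D[:,:2]-p).T)-(.018-(D[:,2]-.048)*.25)
    q=least_squares(f,D[:,:2].mean(0),loss="soft_l1",f_scale=.001)
    return q.x,len(D),1e3*np.median(abs(q.fun))
def felt(c):
    hsv=cv2.cvtColor(c["pixels"],cv2.COLOR_BGR2HSV).astype(int)
    m=(hsv[...,0]>100)&(hsv[...,0]<130)&(hsv[...,1]>50)&(hsv[...,2]>50);yy,xx=np.mgrid[:420,:560];m&=(xx>235)&(xx<350)&(yy>145)&(yy<262)
    cs,_=cv2.findContours(m.astype(np.uint8),cv2.RETR_EXTERNAL,cv2.CHAIN_APPROX_NONE);b=cv2.convexHull(max(cs,key=cv2.contourArea))[:,0]
    P=plane(c,b,.048)[:,:2];q=least_squares(lambda p:np.hypot(*(P-p[:2]).T)-p[2],[*P.mean(0),.09],loss="soft_l1",f_scale=.001);return q.x
for name,c in [(n+"0",np.load(n+"0.npz")) for n in("top","side")]+[(n,robot.capture(n)) for n in("top","side")]:
    x,n,e=red(c);d=x-[.5815,-.0268]
    print(name,x.round(4),n,e.round(2),"r",np.hypot(*d).round(4),"rel",(np.degrees(np.arctan2(d[1],d[0]))-5.43).round(2),"felt",felt(c).round(4) if name[0]=="t" else "")
E
python3 red.py
```

```text
top0 [0.5472 0.0174] 74 0.88 r 0.056 rel 122.39 felt [ 0.5819 -0.0268  0.0874]
side0 [0.5415 0.0118] 74 2.46 r 0.0556 rel 130.64 felt 
top [ 0.6381 -0.0131] 83 0.83 r 0.0582 rel 8.16 felt [ 0.5819 -0.0267  0.0875]
side [ 0.6394 -0.0121] 109 1.41 r 0.0597 rel 8.85 felt
```

```bash
python3 -m crank '[[[-0.007,-0.005,0,0,0,0,0],[-0.007,-0.005,0,0,0,0,0],[-0.007,-0.005,0,0,0,0,0],[-0.007,-0.005,0,0,0,0,0],[0,0,0,0,0,0,0],[0,0,0,0,0,0,0]]]'; python3 red.py | tail -2
```

```text
time_s: 9.35
position: [0.6658, 0.0761, 0.1997]
ee_rot: [0.001, 1.0, -0.0, 0.0]
ft_force: [-1.3, -0.6, 0.4]
opening: -0.003
grasp_force: 0.0
top [ 0.6393 -0.0203] 85 0.64 r 0.0582 rel 0.95 felt [ 0.5817 -0.0268  0.0875]
side [ 0.6404 -0.0194] 87 1.03 r 0.0594 rel 1.74 felt
```

```bash
python3 -m crank '[[[-0.004,-0.003,0,0,0,0,0],[0,0,0,0,0,0,0],[0,0,0,0,0,0,0],[0.006,0.005,0,0,0,0,0],[0,0,0,0,0,0,0]]]'; python3 red.py | tail -2
python3 -m crank '[[[0,0,-0.02,0,0,0,0],[0,0,-0.04,0,0,0,0],[0,0,-0.08,0,0,0,0],[0,0,-0.1,0,0,0,0],[0,0,-0.1,0,0,0,0],[0,0,-0.05,0,0,0,0]]]'
python3 -m crank '[[[0,0.1,0,0,0,0,0],[0,0.1,0,0,0,0,0],[0,0.1,0,0,0,0,0],[0,0.1,0,0,0,0,0],[0.1,0.05,0,0,0,0,0],[0.1,0.05,0,0,0,0,0],[0,0,0,0,0,0,0]]]'
python3 red.py | tail -2; python3 meas.py 1 pics/t4.png
```

```text
time_s: 10.07
position: [0.6643, 0.0778, 0.1995]
ee_rot: [0.0, 1.0, 0.0, -0.0]
ft_force: [0.4, 0.1, -0.3]
opening: -0.001
grasp_force: 0.0
top [ 0.6395 -0.0209] 90 0.72 r 0.0583 rel 0.42 felt [ 0.5819 -0.0268  0.0875]
side [ 0.6401 -0.0194] 84 1.11 r 0.0591 rel 1.8 felt 
time_s: 10.92
position: [0.6656, 0.0765, 0.4009]
ee_rot: [0.001, 1.0, 0.001, 0.004]
ft_force: [0.4, -0.1, -0.4]
opening: -0.001
grasp_force: 0.0
time_s: 11.8
position: [0.5602, 0.3324, 0.3955]
ee_rot: [-0.004, 1.0, 0.002, -0.002]
ft_force: [0.4, 0.2, 0.3]
opening: 0.0
grasp_force: 0.0
top [ 0.6394 -0.0205] 93 0.59 r 0.0582 rel 0.83 felt [ 0.5818 -0.0268  0.0875]
side [ 0.6401 -0.0191] 86 1.13 r 0.0591 rel 2.03 felt 
pad [ 0.83089423 -0.00315105] (0.17437703907489777, 0.22248908877372742) 5.459031581878662 ctr [ 0.5814747  -0.02697335] lobe deg 24.445784197482514 resid mm 1.0570944164341247
front deg 5.455824650985512 dist 0.2505545939254852
red blob ((291.5, 179.5), 6.670932292938232) 81
plane z.06 of centroid [ 0.62910753 -0.02168808  0.063     ] r 0.04792515362268476 deg rel front 0.8757306835704588
depth mean [ 0.62844256 -0.02160116  0.06568468] r 0.04727409277661535 deg rel front 1.069312613892917
bbox mid [ 0.62953918 -0.02344259  0.07316595] r 0.0481939896126543 deg rel front -1.254497813528423
```

View pics/t4.png

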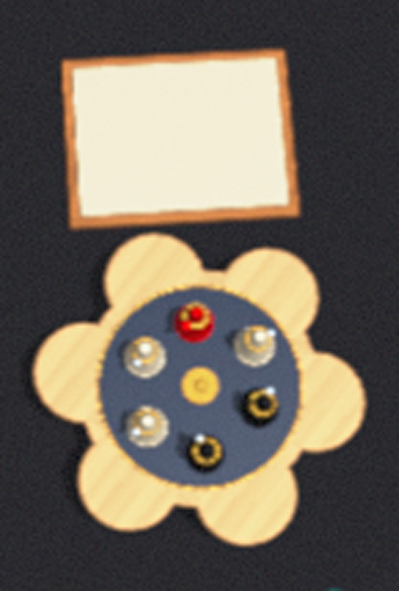

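The top view shows red at crop (195,322), on the line from the axis (200,385) to the pad centre (180,138). The estimates put it within about 1° of that line, all the cones are upright, and the arm is clear.

```bash
python3 -c "
from plant import robot
print(robot.close_job())"
```

```text
the job is handed in; nothing more can be done
None
```

The job is handed in: the red cone is at the front, in line with the middle of the pad (most estimates within about 1°, the side camera says 2°), with the carousel at rest, all cones upright and the arm clear.

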